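Put a pruner battery on charge in the bay with no cap left in it

ROBOT

A 6-joint arm with a two-finger parallel gripper is mounted at the origin on the work surface. World frame = base frame: x ahead of the robot, y to its left, z up, the work surface at z = 0. Lengths are in m, angles in rad, forces in N, time in s.
With the tool pointing down it reaches from about 0.35 to 0.85 m from the base axis. Payload 8.1 kg.
Tool frame: the origin (TCP) lies midway between the tips of the shut fingers; the grasp point (between the pads) lies 19 mm behind it; z points along the fingers, y is the direction in which the jaws open and shut (so a half turn about z gives the same grasp; the last joint's range is limited). The gripper opens to 93 mm and grips with 3 to 60 N. Pads are 15 mm wide; open, the fingers measure 128 mm over their backs; the gripper's body (75 mm by 188 mm) begins 65 mm behind the grasp point.
Start: joints at [-1.376, 0.13, 1.488, -0, 1.523, -0.085], TCP at [0.166, -0.577, 0.219] pointing down, gripper open.
Joint ranges: [-2.96, 2.96], [-0.89, 2.26], [0.02, 2.5], [-1.34, 4.48], [0, 2.73], [-2.66, 2.66]. Speed limits (rad/s): [2.39, 2.39, 2.79, 3.14, 3.14, 3.14].

INTERFACE

Orientations are given as a rotation vector (axis times angle).
In Python, from plant import robot, optics, ticket gives the robot as it stands.
- The arm moves only by the tool send_rows, never from a script. Its argument "targets" is a list of rows, each a list of 3 entries, a list of its own where there are three numbers: the opening, from -1 (shut) to 1 (fully open), then the shift along the tool's x, y, z in mm, then the turn about the tool's z in rad. A call has 1 to 12 rows; each row shifts and turns the commanded pose from where the row before left it, along the tool's axes as they then stand; what a row does not reach is not made up. A row lasts 1/10 s, in which the tool goes at most 50 mm and 8.59 degrees, less where a joint would pass 70% of its speed; a pose out of reach is approached as far as the arm can. A call with a gripper value outside its range is refused whole. The fingers move at their own pace and stop on an object; "newtons" is the grip in N (left out, the last holds). Time passes only in rows, so rows that do not move let the fingers close. It gives the time, the measured TCP pose, the force and the opening at its end, in the units of the state.
- robot.read_state(): the state, without advancing time (a new reading comes with each control period).
- optics.read_camera(name): name is "scene" or "side" or "wrist"; returns a dict with "color" (384x512x3 uint8, red, green, blue), "K" (3x3 intrinsics, pixels), "k1" (the pictures are not rectified: a ray, as slopes to the right and down, at radius r is drawn at 1 + k1 r^2 times it, then the intrinsics apply), "position" and "orientation" of the camera in the world. Camera axes: x right, y up, looking along -z (the intrinsics and any distortion apply to the point x, -y, -z); pixel columns grow to the right and rows downward; lengths in m; the calibration is good to about 2 mm. A picture is of the moment at which its call begins. There is no depth.
- ticket.close_job(): hands the job in, once; it reports no verdict.
Trained networks look in the newest picture that a camera, given by its name, has taken for a name from the list of things; names that differ only in an ending like _2 or _b are one class to them, and where a whole thing is asked for, a point or a joint stands for the part that bears it (a point fixed in the world has none). Each returns a list of dicts, best first, with "confidence" (0 to 1); they miss things now and then, are a little off and sometimes report something else, mostly with a low value. They report only what shows in the picture. A call takes as long as a camera call. They do not tell look-alikes from the thing itself.
- optics.cut_out(camera, name): "region" (384x512 bool, what is visible of it) and "point" ([column, row] in pixels, amid what is visible of it).
The state is a dict: "t": time; "q": joint angles; "dq": joint speeds; "joint_torque": joint torques, N m; "tool_pos": TCP position; "orientation": TCP orientation; "force": force on the tool from outside, world axes, zero at the start; "wrist_torque": the same for the moment, N m; "opening": finger opening in m.
Only numpy, scipy, OpenCV 4.12 (cv2) and the standard library are available. Lean on these libraries where they do the work, as an engineer would, in place of code of your own. Each camera call takes 0.05 s, during which the arm holds its last target.

TASK

Put the pruner's battery pack on charge: take it from the wooden stand and push it stem-down into a bay of the three-bay charger until it clicks fully home, then let go. Two of the bays still have an old terminal cap lying hidden under the dust flaps, so feel gently with the pack how deep each bay goes, never force it, and use the bay that is clear. Leave the other things on the bench where they are.

Things in the scene. Friction and masses are not known exactly. Their poses are not given: they have to be found in the camera images.
- pack_head (a point): battery pack of cordless pruning shears, black, 0.15-0.3 kg, upright, stem down, in the wooden stand. Head 62 (x) x 48 (y) x 44 (z) mm, gripped across its 48 mm sides. This point: centre of the head, 22 mm above its flat underside (shoulder). Stem below it 36 (x) x 26 (y) mm, 50 mm long, foot tapered to 28 x 22 mm over the last 8 mm. z up. The same after half a turn about z
- stand: plywood block 100 (x) x 74 (y) x 30 (z) mm, fixed, with one open pocket in its middle, 40 x 30 mm, 22 mm deep, in which the pack stands loosely, 28 mm of its stem showing. Origin at the middle of its underside, z up; the pack has the stand's yaw. It is not the charger
- bay_left (a point): mouth of the bay at the charger's +y end: centre of the opening, in the plane of the charger's flat top. Opening 38.5 (x) x 28.5 (y) mm, bevel 2.5 mm, 56 mm deep to a sprung contact block; pack x along bay x. Two dust flaps just inside give way at about 1 N. A springy seal round the mouth stands 2 mm proud; fully home the shoulder squeezes it and pack_head is 22 to 24 mm above this point
- bay_mid (a point): mouth of the middle bay, made like bay_left, 80 mm from it along y. How a CLEAR bay feels: light contact with walls and flaps until the shoulder is about 9 mm above the charger's top; there two sprung catches resist with about 6 to 12 N over 4 mm, then click into grooves of the stem and draw the pack down onto the seal
- bay_right (a point): mouth of the bay at the -y end, made like bay_left, 80 mm from the middle one. How a bay with an OLD CAP in it feels: the stem meets it while the shoulder is still 20 to 24 mm above the charger's top, and from there it gets stiff, about 4 N for each mm, as the sprung block under the cap gives up to 5 mm, then stops dead
- charger: grey three-bay charger, 116 (x) x 272 (y) x 72 (z) mm, fixed to the bench, with an 18 mm wide low black apron on its -x side and a cable on its +x side. Origin at the middle of its underside, z up, the bays in a row along y. Any push on it above 30 N would break its contacts
- spare_cap: a terminal cap like those left in the bays, black block 31 x 22 x 26 mm, lying near the stand; leave it
- wire_spool: copper wire spool, 64 mm across, 32 mm high, on the bench; leave it
- glazed_pot: small blue glazed bonsai pot, 100 mm across, 45 mm high; leave it
- marker: marker pen 135 mm long and 16 mm thick lying on the bench; leave it
- pruner: the cordless pruning shears lying at the back, 265 mm long, 44 mm high; leave them
- spray_bottle: white spray bottle, 72 mm across and 180 mm high, at the back; leave it
- cutters: steel branch cutters lying at the back, 190 mm long, 12 mm high; leave them
Not all that is in view belongs to the job. Several things look just like the stand: the one meant starts farthest to the robot's left.

How it is judged:
By the outcome, as a careful person would: the job done as asked, in the order asked, and still so for the second after the job is handed in, with the robot touching nothing.
It also fails if it takes over 54 s, if anything falls off the work surface, if the arm or the gripper's body presses on something with over 40 N, if the wrist force passes 120 N, or if a joint passes its speed limit or range.

## Working session

There is one attempt and no reset: what is moved stays moved. The work goes in short steps, Python scripts to look and compute and a tool call to move; the robot and the scene stay as the last step left them, time stands still between calls to the robot, and variables do not carry over. Pictures are saved under pics/ and viewed, and the job is handed in when it is done.

Besides the shell and the picture viewer there is one more tool, called after ">>>" as a command line: name --argument value ..., lists and objects as JSON in quotes. send_rows: Moves the arm, as the interface text tells. Its arguments: {"type":"object","properties":{"targets":{"type":"array","items":{"type":"array"}},"newtons":{"type":"number"}},"required":["targets"]}

```bash
mkdir -p pics; ls
cat > h.py <<'E'
import numpy as np, cv2
from scipy.spatial.transform import Rotation as R
from plant import robot, optics, ticket
def ori(o):
    o=np.array(o,float)
    if o.shape==(3,3): return o
    return R.from_rotvec(o).as_matrix()
def ray(c,px):
    K=np.array(c["K"]);u=(px[0]-K[0,2])/K[0,0];v=(px[1]-K[1,2])/K[1,1]
    rd=np.hypot(u,v);r=rd
    for _ in range(30): r=rd/(1+c["k1"]*r*r)
    s=r/rd if rd>0 else 1
    d=ori(c["orientation"])@np.array([u*s,-v*s,-1.]);return np.array(c["position"]),d
def atz(c,px,z):
    p,d=ray(c,px);return p+d*(z-p[2])/d[2]
def proj(c,P):
    K=np.array(c["K"]);p=ori(c["orientation"]).T@(np.array(P,float)-np.array(c["position"]))
    u=p[0]/-p[2];v=-p[1]/-p[2];f=1+c["k1"]*(u*u+v*v)
    return np.array([K[0,0]*u*f+K[0,2],K[1,1]*v*f+K[1,2]])
def save(c,n,s=1.5):
    im=cv2.resize(c["color"][:,:,::-1],None,fx=s,fy=s);cv2.imwrite("pics/"+n+".png",im)
E
python3 - <<'E'
from h import *
print(robot.read_state())
for n in ["scene","side","wrist"]:
    c=optics.read_camera(n);save(c,n+"0");print(n,c["position"],c["orientation"],c["K"],c["k1"])
    for t in ["pack_head","stand","charger","bay_left","bay_mid"]:
        for r in optics.cut_out(n,t): print(t,r["confidence"],r["point"],r["region"].sum())
E
```

```text
pics
{'t': 0.0, 'q': array([-1.37636887e+00,  1.31103132e-01,  1.48926938e+00,  1.09691894e-05,
        1.52300832e+00, -8.54381845e-02]), 'dq': array([ 0.00056118,  0.00148124, -0.00095464, -0.00114993,  0.00066481,
        0.00044123]), 'joint_torque': array([ 6.54822215e-04, -5.59832418e+01, -4.91758776e+01,  7.66410213e-02,
        3.50363553e-02, -1.42203762e-04]), 'tool_pos': array([ 0.16562981, -0.57609824,  0.21762755]), 'orientation': array([-3.10911620e+00, -4.37928689e-01,  1.35730485e-04]), 'force': array([ 0.42060393, -0.25103264, -0.19805381]), 'wrist_torque': array([0.03611387, 0.03409549, 0.00211222]), 'opening': 0.09296487472699087}
scene [ 1.05476741 -0.86416386  0.90616649] [0.83566277 0.26440732 0.57308637] [[418.32606535   0.         263.88165203]
 [  0.         418.32606535 191.93522047]
 [  0.           0.           1.        ]] -0.12973216588718886
pack_head 0.7 [268.5, 212.8] 566
stand 0.84 [132.3, 207.1] 788
stand 0.79 [129.0, 276.7] 914
stand 0.65 [317.0, 171.8] 3213
stand 0.64 [267.7, 229.7] 585
charger 0.66 [319.8, 173.7] 3107
bay_left 0.7 [341.4, 249.5] 
[... 184 characters left out ...]
.10423488]
 [  0.         430.72029307 193.61800725]
 [  0.           0.           1.        ]] -0.026467736323473233
pack_head 0.88 [258.2, 170.5] 482
pack_head 0.72 [184.9, 241.8] 5491
pack_head 0.61 [255.0, 136.2] 148
stand 0.71 [295.4, 153.2] 651
stand 0.45 [406.0, 196.0] 47
charger 0.97 [182.8, 243.0] 5427
bay_left 0.75 [185.1, 244.0] 5531
bay_left 0.54 [255.9, 167.0] 457
bay_mid 0.71 [185.9, 242.3] 5442
wrist [ 0.22960168 -0.55763982  0.38378203] [-0.21138414  0.15817897 -1.28354867] [[310.40199653   0.         255.94248972]
 [  0.         310.40199653 191.54725161]
 [  0.           0.           1.        ]] 0.024278416155798302
stand 0.85 [34.7, 107.7] 7300
stand 0.71 [245.0, 5.2] 678
```

View pics/scene0.png

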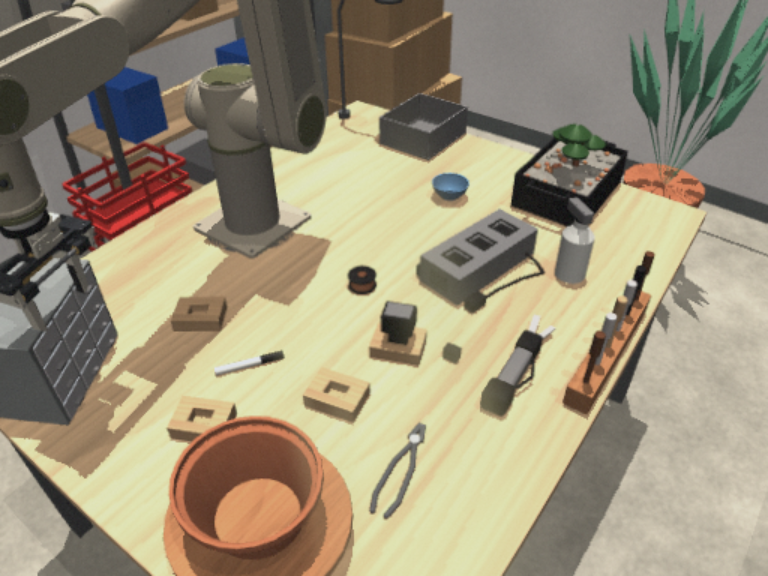

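View pics/side0.png

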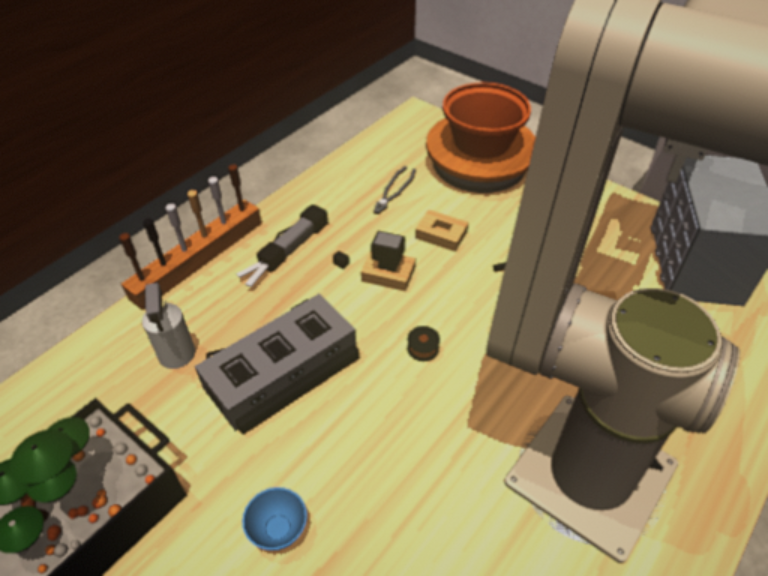

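View pics/wrist0.png

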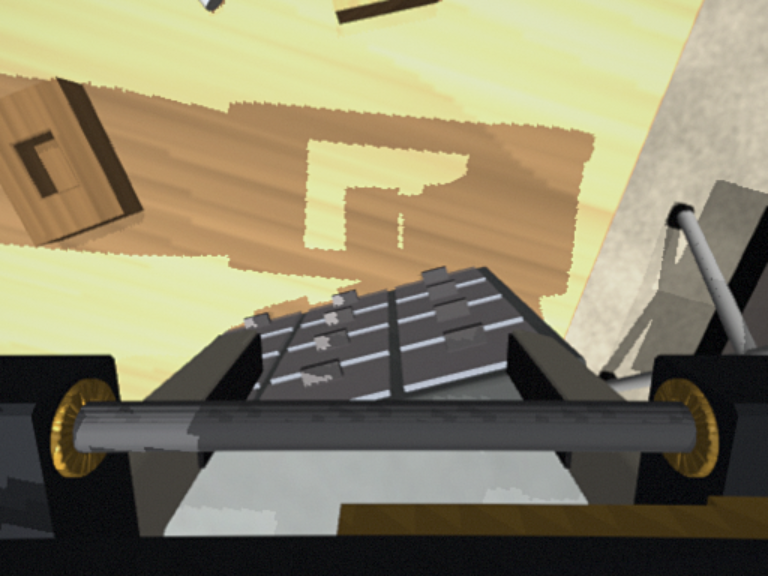

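The scene shows the pack in its stand at about (398,330) in display pixels and the charger at (478,250). The other stands are empty. I'll zoom in for accurate corners.

Run:
```python
from h import *
for n,b in [("scene",(240,130,130,115)),("side",(125,145,160,145))]:
    c=optics.read_camera(n);x,y,w,h=b
    im=c["color"][y:y+h,x:x+w,::-1];cv2.imwrite(f"pics/{n}z.png",cv2.resize(im,None,fx=5,fy=5,interpolation=cv2.INTER_CUBIC))
def q(n,t): 
    c=optics.read_camera(n); return c
# triangulate rough
cs=optics.read_camera("scene");cd=optics.read_camera("side")
def tri(a,b):
    p,d=ray(cs,a);r,e=ray(cd,b);d/=np.linalg.norm(d);e/=np.linalg.norm(e)
    A=np.array([d,-e]).T;s=np.linalg.lstsq(A,r-p,rcond=None)[0]
    return (p+d*s[0]+r+e*s[1])/2,np.linalg.norm(p+d*s[0]-r-e*s[1])
print(tri([268.5,212.8],[258.2,167]))
```

```text
(array([ 0.55678242, -0.13866093,  0.07448992]), np.float64(0.007428405498375678))
```

View pics/scenez.png

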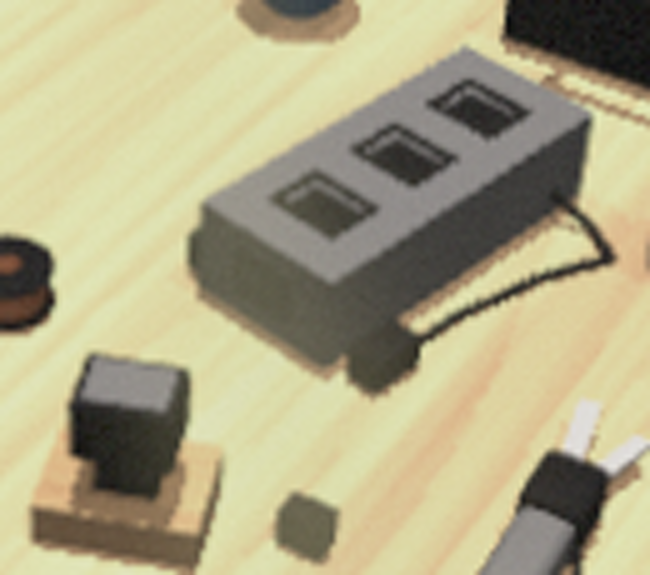

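View pics/sidez.png

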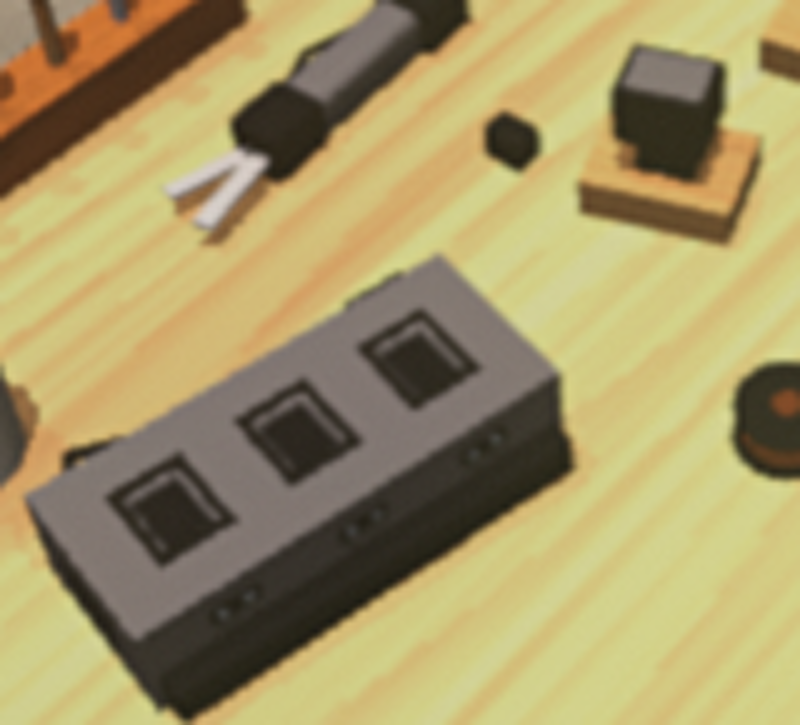

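```bash
cat > fit.py <<'E'
from h import *
from scipy.optimize import least_squares
cs=optics.read_camera("scene");cd=optics.read_camera("side")
def px(l,o): return [np.array([o[0]+(a+.5)/5-.5,o[1]+(b+.5)/5-.5]) for a,b in l]
S=(240,130);D=(125,145)
def fit(name,z,L,W,sc,sd):
    # each camera separately + joint; corners cyclic; try all starts
    out=[]
    sets=[(cs,px(sc,S)),(cd,px(sd,D))]
    for nm,use in [("both",sets),("scene",sets[:1]),("side",sets[1:])]:
        pts=[[atz(c,p,z)[:2] for p in P] for c,P in use]
        best=None
        def corners(v,z=z):
            c,s=np.cos(v[2]),np.sin(v[2])
            return np.array([[v[0]+c*a*L/2-s*b*W/2,v[1]+s*a*L/2+c*b*W/2] for a,b in [(1,1),(-1,1),(-1,-1),(1,-1)]])
        for y0 in np.linspace(-np.pi,np.pi,17):
            m=np.mean([np.mean(p,0) for p in pts],0)
            def f(v):
                C=corners(v);r=[]
                for (c,P) in use:
                    pr=np.array([proj(c,[*q,z]) for q in C])
                    for p in P:
                        d=pr-p; r+=list(d[np.argmin((d**2).sum(1))])
                return r
            s=least_squares(f,[*m,y0])
            if best is None or s.cost<best.cost-1e-9: best=s
        print(name,nm,best.x[:2].round(4),"yaw",round(np.degrees(best.x[2])%180,2),"rms px",round(np.sqrt(2*best.cost/len(best.fun)),2))
fit("charger",.072,.116,.272,[(467,48),(592,120),(332,282),(203,207)],[(437,255),(558,375),(137,638),(30,495)])
fit("stand",.030,.100,.074,[(33,507),(203,533),(222,455)],[(580,185),(728,212),(760,140)])
fit("pack",.102,.062,.048,[(88,355),(190,370),(170,412),(75,400)],[(637,45),(722,65),(705,102),(618,88)])
E
python3 fit.py
```

```text
charger both [0.5571 0.1754] yaw 168.42 rms px 0.72
charger scene [0.5585 0.1738] yaw 168.26 rms px 0.58
charger side [0.5563 0.1758] yaw 168.48 rms px 0.75
stand both [ 0.5556 -0.145 ] yaw 21.9 rms px 0.73
stand scene [ 0.5567 -0.1464] yaw 22.18 rms px 0.68
stand side [ 0.5543 -0.1433] yaw 22.19 rms px 0.64
pack both [ 0.5549 -0.144 ] yaw 22.35 rms px 1.21
pack scene [ 0.5543 -0.1428] yaw 22.35 rms px 1.12
pack side [ 0.5555 -0.1454] yaw 22.32 rms px 1.25
```

>>> send_rows --targets '[[1,[0,0,-40],0],[1,[0,0,-30],0],[1,[35,-22,0],-0.01],[1,[35,-22,0],-0.01],[1,[35,-22,0],-0.01],[1,[35,-22,0],-0.01],[1,[35,-22,0],-0.01],[1,[35,-22,0],-0.01],[1,[35,-22,0],-0.01],[1,[35,-22,0],-0.01],[1,[35,-22,0],-0.01],[1,[35,-22,0],-0.01]]' --newtons 20

```text
t: 2.4
tool_pos: [0.4279, -0.2552, 0.2889]
orientation: [3.085, 0.593, 0.001]
force: [0.4, -0.8, -0.4]
opening: 0.093
```

```bash
cat >> h.py <<'E'
def delta(x,y,z,yawdeg,s=None):
    s=s or robot.read_state();M=ori(s["orientation"])
    d=M.T@(np.array([x,y,z])-s["tool_pos"])*1000
    yaw=np.degrees(np.arctan2(M[1,0],M[0,0]))
    dy=(yaw-yawdeg+180)%360-180
    print("t",round(s["t"],2),"tcp",(s["tool_pos"]*1000).round(1),"yaw",round(yaw,2),"q6",round(s["q"][5],2),"tilt",np.round(M[2],4))
    print("need tool mm",d.round(1),"turn",round(np.radians(dy),4),"F",s["force"].round(2),"open",round(s["opening"],4))
E
python3 -c "
from h import *
delta(.5553,-.1445,.066,22.2)"
```

```text
t 2.4 tcp [ 427.9 -255.2  288.9] yaw 21.78 q6 0.55 tilt [ 4.e-04  5.e-04 -1.e+00]
need tool mm [159.3 -55.6 222.9] turn -0.0074 F [ 0.43 -0.84 -0.43] open 0.093
```

>>> send_rows --targets '[[1,[40,-14,15],-0.007],[1,[40,-14,30],0],[1,[40,-14,30],0],[1,[39,-14,25],0],[1,[0,0,0],0]]'

```text
t: 2.9
tool_pos: [0.551, -0.1425, 0.1855]
orientation: [-3.077, -0.609, 0.009]
force: [-0.5, 0.2, -0.5]
opening: 0.0928
```

```bash
python3 -c "
from h import *
delta(.5553,-.1445,.066,22.2)
for n in ['wrist','scene','side']:
  c=optics.read_camera(n);save(c,n+'1')
  print(n,proj(c,[.5553,-.1445,.102])*1.5)
"
```

```text
t 2.9 tcp [ 551.  -142.5  185.5] yaw 22.39 q6 0.84 tilt [-0.0045 -0.0061 -1.    ]
need tool mm [  3.7   4.2 119.5] turn 0.0034 F [-0.52  0.2  -0.52] open 0.0928
wrist [391.95888703 288.54142725]
scene [398.49763846 310.1545705 ]
side [387.83447514 239.47772613]
```

View pics/wrist1.png

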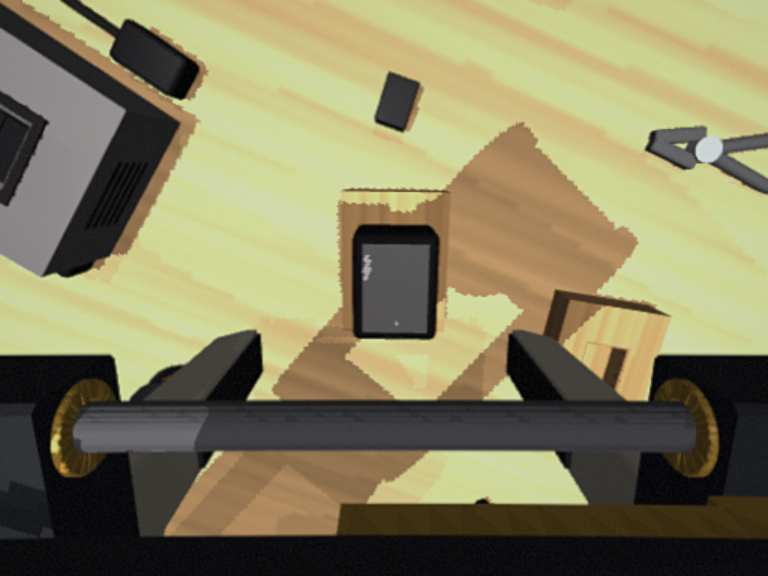

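The wrist picture shows the head square to the jaws, its top centred at about (396,290). I predicted (392,288), so they agree. Next I'll descend.

```bash
python3 -c "
from h import *
c=optics.read_camera('wrist');print(proj(c,[.5553,-.1445,.102])*1.5,atz(c,(396/1.5,290/1.5),.102)); save(c,'wrist2')
delta(.5553,-.1445,.066,22.2)
im=c['color'][140:235,220:310,::-1];cv2.imwrite('pics/wz.png',cv2.resize(im,None,fx=6,fy=6))
"
```

```text
[383.03808392 283.43586681] [ 0.55453825 -0.15270771  0.102     ]
t 3.1 tcp [ 551.2 -148.   192. ] yaw 22.14 q6 0.83 tilt [ 8.0e-04  1.3e-03 -1.0e+00]
need tool mm [  5.   -1.8 126. ] turn -0.001 F [ 1.16 -0.32 -0.43] open 0.0928
```

View pics/wz.png

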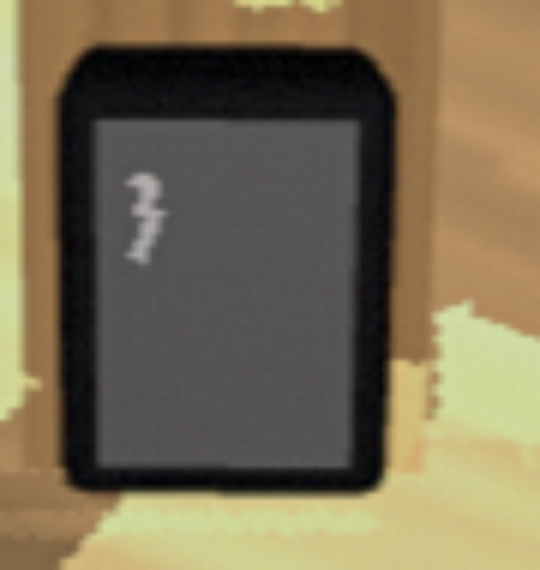

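```bash
python3 -c "
from h import *
c=optics.read_camera('wrist')
f=lambda a,b:(220+(a+.5)/6-.5,140+(b+.5)/6-.5)
for a in [(226,294),(95,120),(360,120),(352,468),(97,468)]: print(atz(c,f(*a),.102).round(4))
delta(.5553,-.1445,.066,22.2)
"
```

```text
[ 0.5563 -0.1466  0.102 ]
[ 0.5723 -0.1206  0.102 ]
[ 0.5861 -0.1544  0.102 ]
[ 0.5393 -0.1732  0.102 ]
[ 0.5254 -0.1392  0.102 ]
t 3.15 tcp [ 551.3 -148.3  192.5] yaw 22.1 q6 0.83 tilt [ 0.0015  0.0019 -1.    ]
need tool mm [  5.   -2.2 126.5] turn -0.0017 F [ 0.12 -0.01  0.73] open 0.0928
```

>>> send_rows --targets '[[1,[2.5,-0.5,15],0],[1,[2.5,-0.5,20],0],[1,[0,0,25],0],[1,[0,0,25],0],[1,[0,0,20],0],[1,[0,0,10],0],[1,[0,0,5],0],[1,[0,0,0],0],[1,[0,0,0],0]]'

```text
t: 4.05
tool_pos: [0.5561, -0.1447, 0.0721]
orientation: [3.082, 0.603, 0.003]
force: [0.9, 0.4, -0.2]
opening: 0.093
```

```bash
python3 -c "
from h import *
delta(.5555,-.1455,.066,22.2)"
```

```text
t 4.05 tcp [ 556.1 -144.7   72.1] yaw 22.15 q6 0.84 tilt [ 0.0014  0.0013 -1.    ]
need tool mm [-0.9  0.5  6.1] turn -0.0009 F [ 0.92  0.39 -0.18] open 0.093
```

>>> send_rows --targets '[[1,[-0.5,0.5,6],0],[1,[0,0,0],0],[1,[0,0,0],0],[-1,[0,0,0],0],[-1,[0,0,0],0],[-1,[0,0,0],0],[-1,[0,0,0],0],[-1,[0,0,0],0],[-1,[0,0,0],0],[-1,[0,0,0],0],[-1,[0,0,0],0]]' --newtons 30

```text
t: 5.15
tool_pos: [0.5551, -0.1449, 0.0649]
orientation: [3.083, 0.604, 0.0]
force: [0.6, -0.2, 0.6]
opening: 0.0481
```

```bash
python3 -c "
from h import *
delta(.5555,-.1455,.066,22.2)"
```

```text
t 5.15 tcp [ 555.1 -144.9   64.9] yaw 22.16 q6 0.84 tilt [ 1.e-04  1.e-04 -1.e+00]
need tool mm [ 0.2  0.7 -1.1] turn -0.0007 F [ 0.64 -0.15  0.6 ] open 0.0481
```

>>> send_rows --targets '[[-1,[0,0,-10],0],[-1,[0,0,-25],0],[-1,[0,0,-35],0],[-1,[0,0,-35],0],[-1,[0,0,-15],0],[-1,[13,-38,0],0],[-1,[13,-38,0],0],[-1,[13,-38,0],0],[-1,[13,-38,0],0],[-1,[13,-38,0],0],[-1,[13.5,-39,0],0]]'

```text
t: 6.25
tool_pos: [0.5405, 0.0983, 0.1841]
orientation: [-3.083, -0.603, 0.002]
force: [0.4, 0.1, -3.0]
opening: 0.0483
```

>>> send_rows --targets '[[-1,[0,0,0],0.1],[-1,[0,0,0],0.1],[-1,[0,0,0],0.1],[-1,[0,0,0],0.1],[-1,[0,0,0],0.1],[-1,[0,0,0],0.088],[-1,[0,0,0],0],[-1,[0,0,0],0],[-1,[0,0,0],0]]'

```text
t: 7.15
tool_pos: [0.5412, 0.0968, 0.1845]
orientation: [3.126, -0.312, -0.001]
force: [-1.4, -0.2, -2.4]
opening: 0.0477
```

```bash
python3 -c "
from h import *
delta(.541,.097,.15,-11.6)
for n in ['wrist','scene','side']:
  c=optics.read_camera(n);save(c,n+'3')
  for b in [(.541,.097),(.5571,.1754),(.5732,.2538)]: print(n,proj(c,[*b,.072])*1.5)
"
```

```text
t 7.15 tcp [541.2  96.8 184.5] yaw -11.41 q6 1.85 tilt [-6.e-04  1.e-04 -1.e+00]
need tool mm [-0.2 -0.2 34.5] turn 0.0033 F [-1.38 -0.15 -2.38] open 0.0477
wrist [383.8272942  282.37502238]
wrist [252.9736309  281.88400341]
wrist [120.47290184 281.36798596]
scene [456.51083001 256.29746725]
scene [480.52473936 241.40523179]
scene [503.03327409 227.44357111]
side [312.73245079 324.28049924]
side [276.55595053 346.2103218 ]
side [238.27028941 369.4219681 ]
```

View pics/wrist3.png

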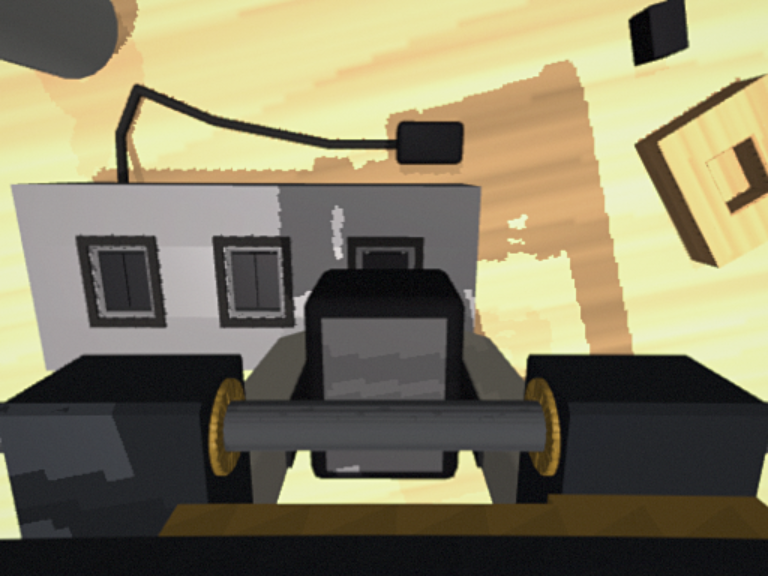

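View pics/scene3.png

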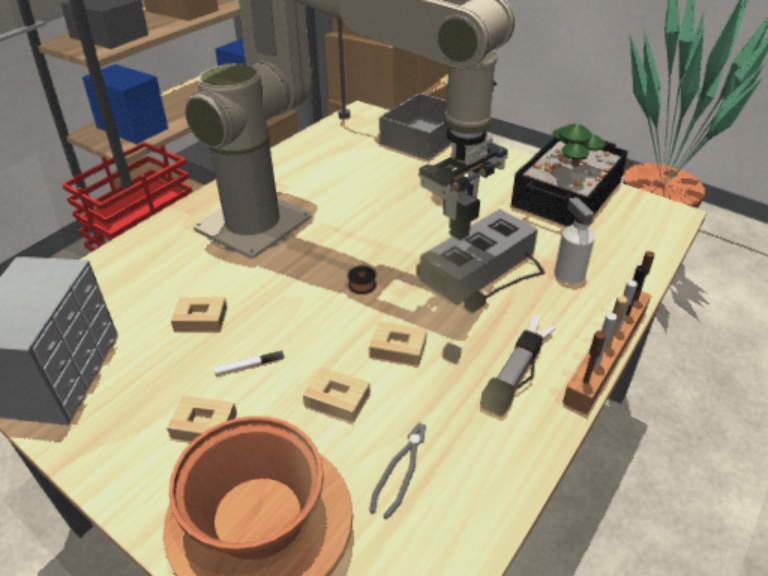

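View pics/side3.png

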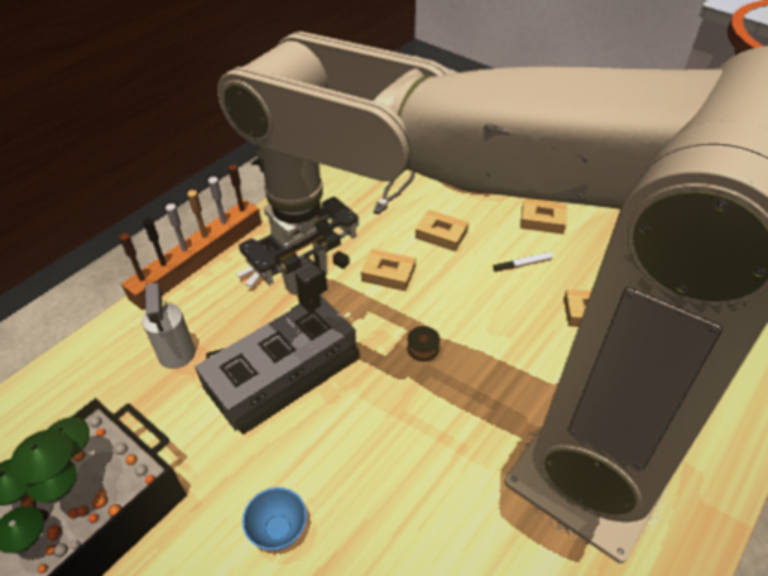

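The wrist camera puts the mid bay at (254,282) and the left bay at (121,282). Both are within 1.5 px of prediction, and the pack sits square over the right bay. I'll lower it gently into the right bay.

>>> send_rows --targets '[[-1,[-0.2,0,15],0.003],[-1,[0,0,20],0],[-1,[0,0,12],0],[-1,[0,0,4],0],[-1,[0,0,0],0],[-1,[0,0,0],0]]'

```text
t: 7.9
tool_pos: [0.5416, 0.0968, 0.1345]
orientation: [-3.125, 0.32, -0.001]
force: [0.2, -0.1, -2.5]
opening: 0.048
```

```bash
python3 -c "
from h import *
delta(.541,.097,.1289,-11.6)
for n in ['scene','side']:
  c=optics.read_camera(n)
  p=proj(c,[.541,.097,.09]);x,y=int(p[0])-50,int(p[1])-45
  cv2.imwrite('pics/'+n+'4.png',cv2.resize(c['color'][y:y+75,x:x+100,::-1],None,fx=6,fy=6,interpolation=cv2.INTER_CUBIC))
  print([((proj(c,[.541,.097,z])-[x,y])*6).round() for z in (.072,.1289-.0069)])
"
```

```text
t 7.9 tcp [541.6  96.8 134.5] yaw -11.7 q6 1.86 tilt [ 8.e-04 -2.e-04 -1.e+00]
need tool mm [-0.6 -0.   5.6] turn -0.0017 F [ 0.23 -0.09 -2.53] open 0.048
[array([302., 299.]), array([308., 225.])]
[array([309., 295.]), array([299., 225.])]
```

View pics/scene4.png

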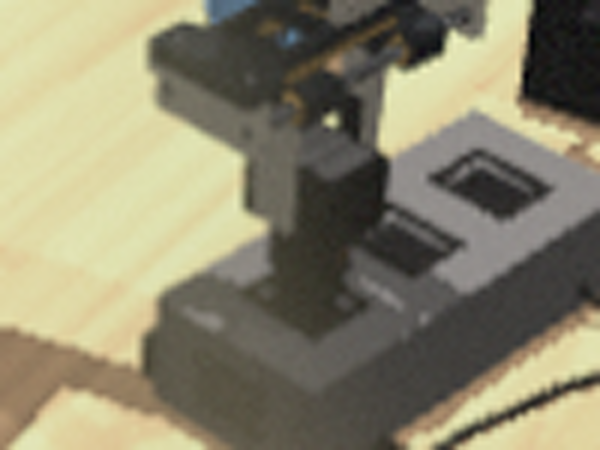

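View pics/side4.png

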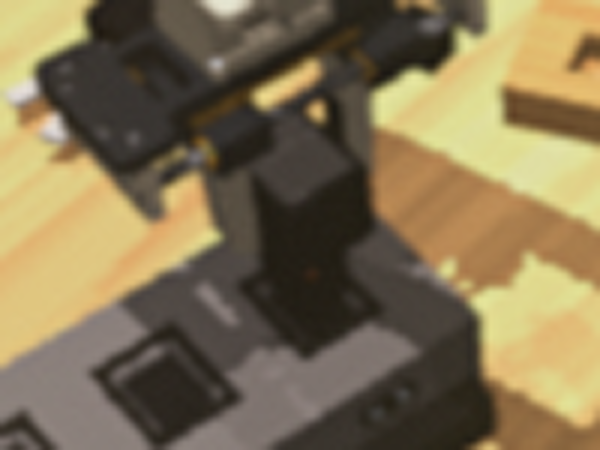

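>>> send_rows --targets '[[-1,[-0.5,0,4],0],[-1,[0,0,3],0],[-1,[0,0,3],0],[-1,[0,0,0],0],[-1,[0,0,0],0]]'

```text
t: 8.5
tool_pos: [0.5406, 0.0969, 0.1237]
orientation: [3.125, -0.32, -0.001]
force: [0.6, -0.2, -2.6]
opening: 0.0479
```

>>> send_rows --targets '[[-1,[0,0,3],0],[-1,[0,0,3],0],[-1,[0,0,3],0],[-1,[0,0,0],0],[-1,[0,0,0],0]]'

```text
t: 9.0
tool_pos: [0.5405, 0.0969, 0.1146]
orientation: [3.125, -0.32, -0.001]
force: [0.0, -0.0, -2.9]
opening: 0.0476
```

>>> send_rows --targets '[[-1,[0,0,3],0],[-1,[0,0,3],0],[-1,[0,0,2],0],[-1,[0,0,0],0],[-1,[0,0,0],0]]'

```text
t: 9.5
tool_pos: [0.5405, 0.0969, 0.1066]
orientation: [3.125, -0.32, -0.001]
force: [0.1, 0.1, -2.9]
opening: 0.0481
```

>>> send_rows --targets '[[-1,[0,0,1],0],[-1,[0,0,1],0],[-1,[0,0,1],0],[-1,[0,0,0],0],[-1,[0,0,0],0]]'

```text
t: 10.0
tool_pos: [0.5407, 0.0969, 0.1038]
orientation: [3.125, -0.32, -0.0]
force: [-0.6, -0.5, -3.4]
opening: 0.048
```

>>> send_rows --targets '[[-1,[0,0,1],0],[-1,[0,0,1],0],[-1,[0,0,0],0],[-1,[0,0,0],0]]'

```text
t: 10.4
tool_pos: [0.5409, 0.097, 0.1023]
orientation: [-3.125, 0.32, -0.001]
force: [-1.1, 0.3, 2.5]
opening: 0.0475
```

>>> send_rows --targets '[[-1,[0,0,1],0],[-1,[0,0,0],0],[-1,[0,0,0],0]]'

```text
t: 10.7
tool_pos: [0.541, 0.097, 0.1014]
orientation: [-3.125, 0.32, -0.001]
force: [-1.5, 0.6, 5.2]
opening: 0.0479
```

The force rises about 3 to 4 N per mm from a shoulder height of about 23 mm. So the right bay has an old cap in it. Withdrawing and moving to the middle bay.

>>> send_rows --targets '[[-1,[0,0,-4],0],[-1,[0,0,-10],0],[-1,[0,0,-15],0],[-1,[0,0,-14],0],[-1,[0,-20,0],0],[-1,[0,-30,0],0],[-1,[0,-22,0],0],[-1,[0,-8,0],0],[-1,[0,0,0],0],[-1,[0,0,0],0],[-1,[0,0,0],0]]'

```text
t: 11.8
tool_pos: [0.5569, 0.1743, 0.144]
orientation: [3.125, -0.321, -0.0]
force: [-0.6, 0.8, -2.5]
opening: 0.0479
```

```bash
python3 -c "
from h import *
delta(.557,.1753,.1345,-11.6)
c=optics.read_camera('wrist');save(c,'wrist5')
for b in [(.541,.097),(.5571,.1754),(.5732,.2538)]: print(proj(c,[*b,.072])*1.5)
"
```

```text
t 11.8 tcp [556.9 174.3 144. ] yaw -11.75 q6 1.99 tilt [ 0.e+00  4.e-04 -1.e+00]
need tool mm [-0.1 -1.   9.5] turn -0.0026 F [-0.63  0.76 -2.48] open 0.0479
[533.79089634 299.6917223 ]
[382.06478094 299.98012145]
[230.22967875 300.33371544]
```

View pics/wrist5.png

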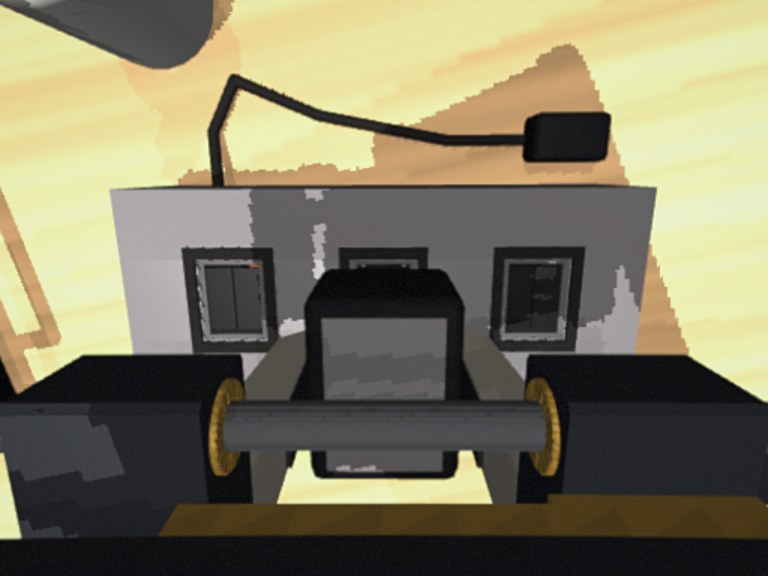

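The bay opening is centred at column 384 and the pack at 384, so they line up. Lowering into the middle bay.

>>> send_rows --targets '[[-1,[0,-0.5,6],-0.003],[-1,[0,0,5],0],[-1,[0,0,4],0],[-1,[0,0,3],0],[-1,[0,0,3],0],[-1,[0,0,0],0],[-1,[0,0,0],0]]'

```text
t: 12.55
tool_pos: [0.557, 0.1758, 0.1229]
orientation: [3.126, -0.315, 0.0]
force: [-0.0, -0.8, -2.4]
opening: 0.048
```

>>> send_rows --targets '[[-1,[0,0,3],0],[-1,[0,0,3],0],[-1,[0,0,3],0],[-1,[0,0,0],0],[-1,[0,0,0],0]]'

```text
t: 13.05
tool_pos: [0.5567, 0.1757, 0.1135]
orientation: [3.125, -0.315, -0.001]
force: [-0.3, 1.0, -2.1]
opening: 0.0479
```

>>> send_rows --targets '[[-1,[0,0,3],0],[-1,[0,0,3],0],[-1,[0,0,2],0],[-1,[0,0,0],0],[-1,[0,0,0],0]]'

```text
t: 13.55
tool_pos: [0.5568, 0.1757, 0.1056]
orientation: [3.126, -0.315, -0.001]
force: [0.3, 0.3, -2.8]
opening: 0.048
```

>>> send_rows --targets '[[-1,[0,0,1],0],[-1,[0,0,1],0],[-1,[0,0,1],0],[-1,[0,0,0],0],[-1,[0,0,0],0]]'

```text
t: 14.05
tool_pos: [0.557, 0.1758, 0.1028]
orientation: [3.126, -0.315, -0.0]
force: [0.0, 0.1, -3.7]
opening: 0.0477
```

>>> send_rows --targets '[[-1,[0,0,1],0],[-1,[0,0,1],0],[-1,[0,0,0],0],[-1,[0,0,0],0]]'

```text
t: 14.45
tool_pos: [0.5569, 0.1757, 0.1007]
orientation: [3.126, -0.316, -0.0]
force: [-0.0, 0.0, -4.0]
opening: 0.0479
```

>>> send_rows --targets '[[-1,[0,0,1],0],[-1,[0,0,0],0],[-1,[0,0,0],0]]'

```text
t: 14.75
tool_pos: [0.557, 0.1758, 0.0998]
orientation: [3.126, -0.315, -0.0]
force: [-0.1, 0.1, -3.0]
opening: 0.048
```

>>> send_rows --targets '[[-1,[0,0,1],0],[-1,[0,0,0],0],[-1,[0,0,0],0]]'

```text
t: 15.05
tool_pos: [0.5571, 0.1758, 0.099]
orientation: [-3.126, 0.316, -0.0]
force: [-0.1, -0.4, -2.2]
opening: 0.0478
```

>>> send_rows --targets '[[-1,[0,0,1],0],[-1,[0,0,0],0],[-1,[0,0,0],0]]'

```text
t: 15.35
tool_pos: [0.5572, 0.1758, 0.0983]
orientation: [-3.125, 0.315, -0.001]
force: [0.2, -0.4, 1.2]
opening: 0.0476
```

>>> send_rows --targets '[[-1,[0,0,1],0],[-1,[0,0,0],0],[-1,[0,0,0],0]]'

```text
t: 15.65
tool_pos: [0.5573, 0.1758, 0.0974]
orientation: [-3.125, 0.316, -0.001]
force: [-1.2, -0.7, 5.2]
opening: 0.0475
```

The middle bay also stiffens at about 4 N per mm, from a shoulder height of about 20 mm, so it has a cap too. On to the left bay.

>>> send_rows --targets '[[-1,[0,0,-4],0],[-1,[0,0,-10],0],[-1,[0,0,-15],0],[-1,[0,0,-16],0],[-1,[0,0,-2],0],[-1,[0,-20,0],0],[-1,[0,-30,0],0],[-1,[0,-22,0],0],[-1,[0,-8,0],0],[-1,[0,0,0],0],[-1,[0,0,0],0],[-1,[0,0,0],0]]'

```text
t: 16.85
tool_pos: [0.5729, 0.2531, 0.1438]
orientation: [3.125, -0.317, -0.0]
force: [0.3, -0.1, -2.5]
opening: 0.0478
```

```bash
python3 -c "
from h import *
delta(.573,.2537,.1345,-11.6)
c=optics.read_camera('wrist');save(c,'wrist6')
for b in [(.541,.097),(.5571,.1754),(.5732,.2538)]: print(proj(c,[*b,.072])*1.5)
"
```

```text
t 16.85 tcp [572.9 253.1 143.8] yaw -11.57 q6 2.11 tilt [-2.e-04  5.e-04 -1.e+00]
need tool mm [-0.1 -0.6  9.3] turn 0.0005 F [ 0.33 -0.06 -2.53] open 0.0478
[688.56749078 300.22264829]
[534.5849052  300.01458468]
[382.75189076 299.87243447]
```

View pics/wrist6.png

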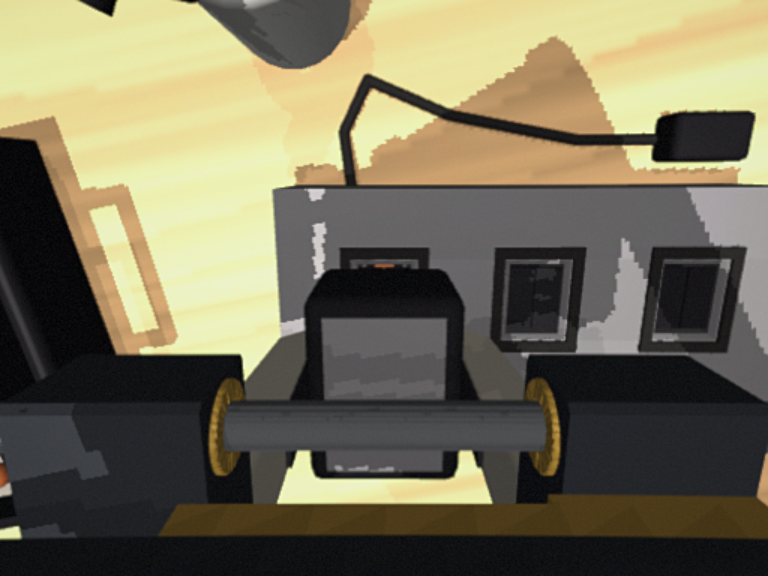

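Run:
```python
from h import *
cs=optics.read_camera("scene");cd=optics.read_camera("side")
save(cs,'s7');save(cd,'d7')
def tri(a,b):
    p,d=ray(cs,a);r,e=ray(cd,b);d/=np.linalg.norm(d);e/=np.linalg.norm(e)
    s=np.linalg.lstsq(np.array([d,-e]).T,r-p,rcond=None)[0]
    return (p+d*s[0]+r+e*s[1])/2,np.linalg.norm(p+d*s[0]-r-e*s[1])
print(tri(np.array([515,180])/1.5,np.array([183,480])/1.5))
for z in (.05,.1,.15): print(atz(cd,(97/1.5,402/1.5),z),atz(cs,(515/1.5,180/1.5),z))
```

```text
(array([0.49409335, 0.45416466, 0.07168662]), np.float64(0.018126224327702212))
[0.72806759 0.44696619 0.05      ] [0.48452283 0.49855524 0.05      ]
[0.68788143 0.45499713 0.1       ] [0.51782503 0.41897264 0.1       ]
[0.64769527 0.46302806 0.15      ] [0.55112723 0.33939004 0.15      ]
```

View pics/d7.png

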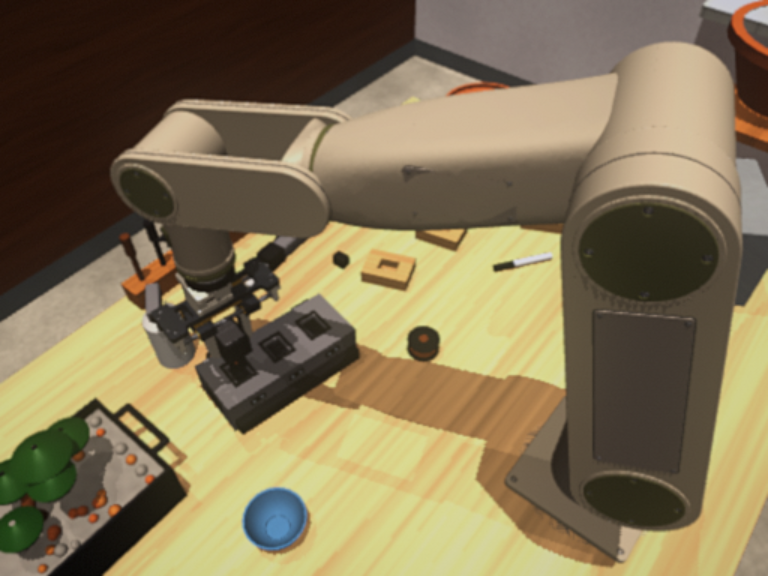

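View pics/s7.png

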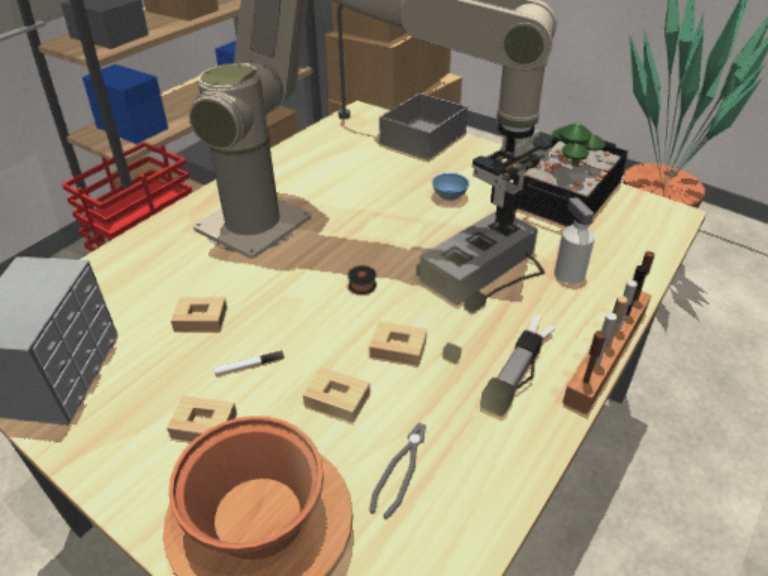

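Run:
```python
from h import *
cs=optics.read_camera("scene");cd=optics.read_camera("side")
print(atz(cs,(573/1.5,268/1.5),.02),atz(cd,(175/1.5,352/1.5),.02))
```

```text
[0.74956857 0.27367569 0.02      ] [0.7312475  0.28269912 0.02      ]
```

>>> send_rows --targets '[[-1,[0,-0.3,6],0],[-1,[0,0,5],0],[-1,[0,0,4],0],[-1,[0,0,3],0],[-1,[0,0,3],0],[-1,[0,0,0],0],[-1,[0,0,0],0]]'

```text
t: 17.8
tool_pos: [0.5731, 0.2545, 0.1229]
orientation: [-3.126, 0.315, 0.0]
force: [0.1, -0.4, -2.0]
opening: 0.0478
```

>>> send_rows --targets '[[-1,[0,0,3],0],[-1,[0,0,3],0],[-1,[0,0,3],0],[-1,[0,0,3],0],[-1,[0,0,3],0],[-1,[0,0,0],0],[-1,[0,0,0],0]]'

```text
t: 18.5
tool_pos: [0.5728, 0.2544, 0.1075]
orientation: [3.125, -0.315, -0.001]
force: [-0.1, -0.1, -2.7]
opening: 0.0476
```

>>> send_rows --targets '[[-1,[0,0,1.5],0],[-1,[0,0,1.5],0],[-1,[0,0,1],0],[-1,[0,0,1],0],[-1,[0,0,1],0],[-1,[0,0,0],0],[-1,[0,0,0],0]]'

```text
t: 19.2
tool_pos: [0.573, 0.2544, 0.1017]
orientation: [3.126, -0.315, -0.0]
force: [0.5, 0.3, -4.2]
opening: 0.0478
```

>>> send_rows --targets '[[-1,[0,0,1],0],[-1,[0,0,1],0],[-1,[0,0,0],0],[-1,[0,0,0],0]]'

```text
t: 19.6
tool_pos: [0.573, 0.2544, 0.0998]
orientation: [3.126, -0.316, -0.0]
force: [-0.6, -0.7, -3.2]
opening: 0.0478
```

>>> send_rows --targets '[[-1,[0,0,1],0],[-1,[0,0,1],0],[-1,[0,0,0],0],[-1,[0,0,0],0]]'

```text
t: 20.0
tool_pos: [0.573, 0.2544, 0.0977]
orientation: [3.126, -0.316, -0.0]
force: [-0.0, -0.0, -2.5]
opening: 0.0478
```

>>> send_rows --targets '[[-1,[0,0,1],0],[-1,[0,0,1],0],[-1,[0,0,0],0],[-1,[0,0,0],0]]'

```text
t: 20.4
tool_pos: [0.573, 0.2544, 0.0957]
orientation: [3.126, -0.315, -0.0]
force: [-0.2, 0.1, -3.1]
opening: 0.0479
```

The shoulder is at about 17 mm with no contact, so the left bay is clear. Continuing down to the catches.

>>> send_rows --targets '[[-1,[0,0,1.5],0],[-1,[0,0,1.5],0],[-1,[0,0,1.5],0],[-1,[0,0,1.5],0],[-1,[0,0,0],0],[-1,[0,0,0],0]]'

```text
t: 21.0
tool_pos: [0.5729, 0.2544, 0.0897]
orientation: [3.126, -0.315, -0.001]
force: [-0.6, 0.2, -3.4]
opening: 0.0479
```

>>> send_rows --targets '[[-1,[0,0,1],0],[-1,[0,0,1],0],[-1,[0,0,0],0],[-1,[0,0,0],0]]'

```text
t: 21.4
tool_pos: [0.573, 0.2546, 0.0883]
orientation: [-3.126, 0.315, -0.0]
force: [-4.3, -0.1, 3.6]
opening: 0.048
```

>>> send_rows --targets '[[-1,[0,0,1],0],[-1,[0,0,1],0],[-1,[0,0,0],0],[-1,[0,0,0],0]]'

```text
t: 21.8
tool_pos: [0.5735, 0.2545, 0.0865]
orientation: [-3.125, 0.316, -0.002]
force: [-3.8, -2.2, 4.7]
opening: 0.0482
```

>>> send_rows --targets '[[-1,[0,0,1],0],[-1,[0,0,1],0],[-1,[0,0,0],0],[-1,[0,0,0],0]]'

```text
t: 22.2
tool_pos: [0.5731, 0.2545, 0.0835]
orientation: [-3.126, 0.315, -0.0]
force: [0.4, 0.2, -0.7]
opening: 0.0476
```

>>> send_rows --targets '[[-1,[0,0,1],0],[-1,[0,0,0],0],[-1,[0,0,0],0]]'

```text
t: 22.5
tool_pos: [0.5724, 0.2542, 0.0813]
orientation: [3.125, -0.315, -0.002]
force: [1.7, 1.4, -10.2]
opening: 0.0479
```

>>> send_rows --targets '[[-1,[0,0,1],0],[-1,[0,0,0],0],[-1,[0,0,0],0]]'

```text
t: 22.8
tool_pos: [0.5725, 0.2542, 0.0812]
orientation: [3.125, -0.315, -0.002]
force: [0.5, 0.2, -10.1]
opening: 0.0479
```

>>> send_rows --targets '[[-1,[0,0,1],0],[-1,[0,0,0],0],[-1,[0,0,0],0]]'

```text
t: 23.1
tool_pos: [0.5729, 0.2543, 0.081]
orientation: [3.125, -0.316, -0.001]
force: [-3.0, -1.4, -2.9]
opening: 0.0476
```

>>> send_rows --targets '[[-1,[0,0,1],0],[-1,[0,0,0],0],[-1,[0,0,0],0]]'

```text
t: 23.4
tool_pos: [0.5733, 0.2545, 0.0805]
orientation: [-3.125, 0.315, -0.001]
force: [-4.1, -1.4, 0.9]
opening: 0.048
```

>>> send_rows --targets '[[-1,[0,0,1],0],[-1,[0,0,0],0],[-1,[0,0,0],0]]'

```text
t: 23.7
tool_pos: [0.5735, 0.2545, 0.0799]
orientation: [-3.125, 0.316, -0.001]
force: [-6.0, -2.6, 4.1]
opening: 0.0481
```

>>> send_rows --targets '[[-1,[0,0,1],0],[-1,[0,0,0],0],[-1,[0,0,0],0]]'

```text
t: 24.0
tool_pos: [0.5736, 0.2544, 0.0797]
orientation: [-3.125, 0.316, -0.002]
force: [-7.6, -3.3, 8.7]
opening: 0.0474
```

>>> send_rows --targets '[[-0.5,[0,0,-1],0],[0,[0,0,-1],0],[0.3,[0,0,0],0],[0.5,[0,0,0],0],[0.5,[0,0,0],0],[0.5,[0,0,0],0]]'

```text
t: 24.6
tool_pos: [0.5734, 0.2546, 0.08]
orientation: [-3.125, 0.315, -0.001]
force: [-0.5, -1.2, -0.2]
opening: 0.0691
```

Released. Rising straight up.

>>> send_rows --targets '[[1,[0,0,0],0],[1,[0,0,0],0],[1,[0,0,0],0],[1,[0,0,-10],0],[1,[0,0,-20],0],[1,[0,0,-35],0],[1,[0,0,-40],0],[1,[0,0,-40],0],[1,[0,0,-20],0],[1,[0,0,0],0],[1,[0,0,0],0]]'

```text
t: 25.7
tool_pos: [0.5732, 0.2545, 0.2453]
orientation: [-3.125, 0.315, -0.001]
force: [0.3, 0.0, -0.1]
opening: 0.0927
```

Run:
```python
from h import *
delta(.573,.2537,.15,-11.6)
for n in ['wrist','scene','side']:
  c=optics.read_camera(n);save(c,n+'8')
  if n!='wrist':
    p=proj(c,[.573,.2537,.1]);x,y=int(p[0])-50,int(p[1])-40
    cv2.imwrite('pics/'+n+'9.png',cv2.resize(c['color'][y:y+75,x:x+100,::-1],None,fx=6,fy=6,interpolation=cv2.INTER_CUBIC))
    a=np.radians(-11.6)
    print(n,[[((proj(c,[.5732+np.cos(a)*u-np.sin(a)*v,.2540+np.sin(a)*u+np.cos(a)*v,.072+.045])-[x,y])*6).round() for u,v in ((.031,.024),(-.031,.024),(-.031,-.024),(.031,-.024))]])
```

```text
t 25.7 tcp [573.2 254.5 245.3] yaw -11.53 q6 2.11 tilt [ 8.e-04 -5.e-04 -1.e+00]
need tool mm [-0.1  0.9 95.3] turn 0.0013 F [ 0.33  0.02 -0.12] open 0.0927
scene [[array([374., 227.]), array([289., 183.]), array([236., 214.]), array([321., 260.])]]
side [[array([207., 201.]), array([281., 293.]), array([379., 233.]), array([304., 145.])]]
```

View pics/wrist8.png

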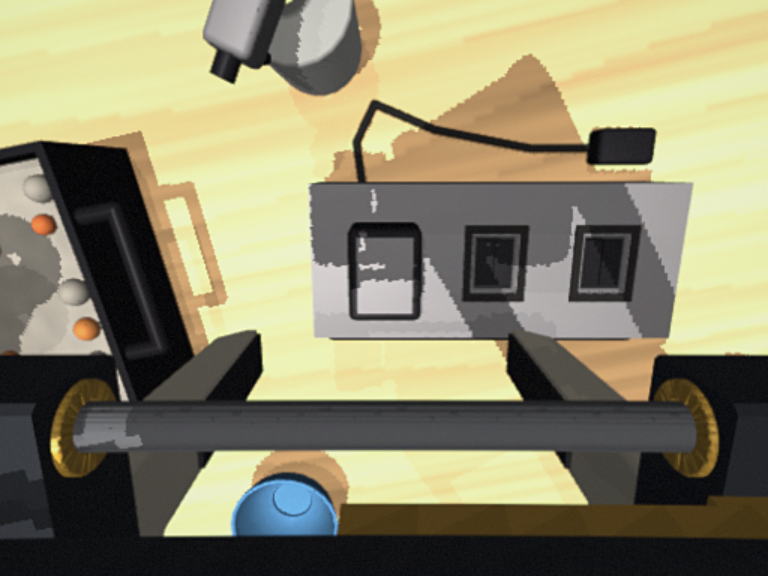

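View pics/scene9.png

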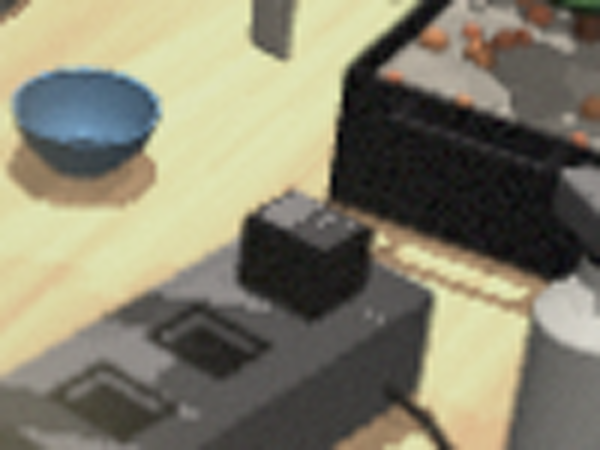

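View pics/side9.png

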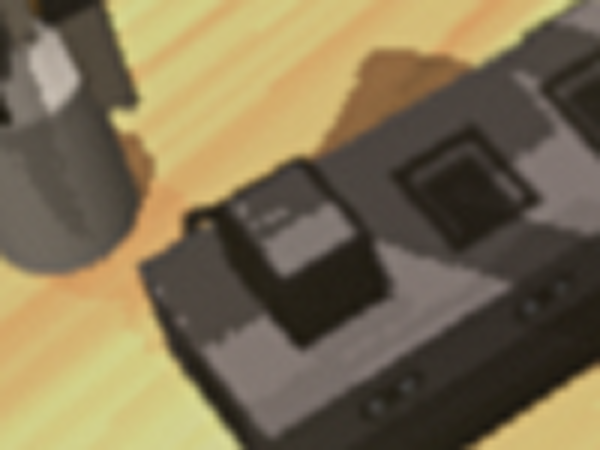

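View pics/scene8.png

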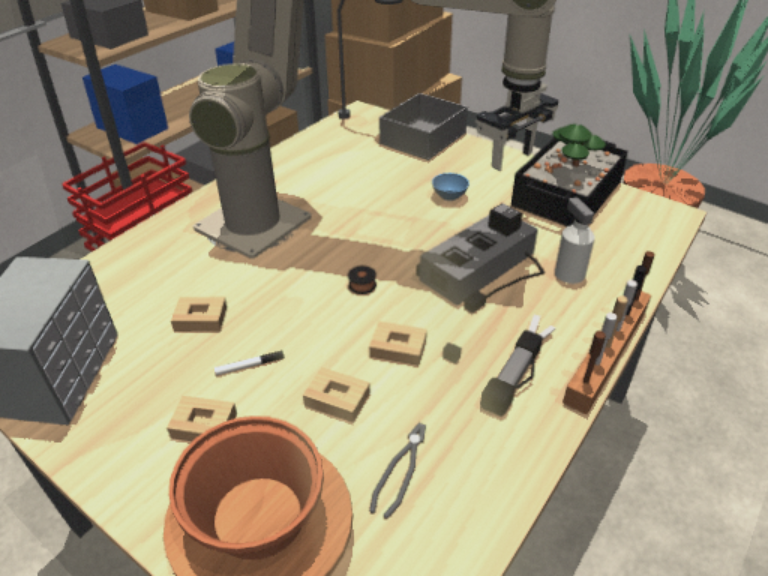

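The pictures show the head sitting flat and square on the left bay with no stem visible. Its top outline matches the fully-home projection to within about 1 mm. Nothing else has moved, so I'm handing in.

```bash
python3 -c "
from h import *
print(ticket.close_job(), robot.read_state()['t'])"
```

```text
the job is handed in; nothing more can be done
the job is handed in; nothing more can be done
```

The battery pack is in the charger's left (+y) bay. It clicked home, the gripper has let go, and the job is handed in at about 26 s of the 54 s allowed.

- **Right bay:** the stem met something with the shoulder about 23 mm above the charger's top, rising at 3–4 N per mm. I stopped at about 8 N and judged it capped.
- **Middle bay:** the same stiff rise began at about 20 mm. I stopped at about 8 N and judged it capped too.
- **Left bay:** it was free down to about 9 mm. The catches then resisted with about 7–8 N, clicked, and drew the pack down about 7 N onto the seal. I pressed it about 10 N further, well under the 30 N limit.

**Last checks:** just before release I estimated the pack head at about 23 mm above the bay mouth, inside the 22–24 mm range. After release, all three cameras show the head flat and square on the left bay, with no stem showing and the gripper clear. The other things on the bench look unmoved. No check failed, though the pictures alone cannot settle the seating height to better than about 1 mm. The click and seal forces are the stronger evidence.

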